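# Find the stone tin by weight and seat it in the imaging carriage

### The job

One of the two specimen tins holds a stone and is clearly heavier: lift the green-lidded tin clear of the bench by its handle to feel its weight and set it back on the bench, then lift the yellow-lidded tin clear likewise. Set the heavier tin on the open end of the imaging carriage and slide it along between the rails, foot under the lips, fully home, seating it with a short steady push of about 6 to 10 N against the red stop (never as much as 20 N), then let go; leave the lighter tin standing on the bench. Keep both tins upright throughout and do not disturb the vial, the glass dish or the brush.

Things in the scene. Friction and masses are not known exactly. Their poses are not given: they have to be found in the camera images.
- tin_green_center (a point): centre, half-way up (38.5 mm above the underside), of the closed specimen tin with the green lid; x along the tin's length and its black handle bar, z up, front and back alike. The handle bar, 52 mm long (x), 16 mm wide (y), 18 mm tall, lies straight above: its middle 29.5 mm above this centre, its underside 14 mm clear of the lid. Lid top 6.5 mm above this centre.
- tin_yellow_center (a point): centre, half-way up (38.5 mm above the underside), of the closed specimen tin with the yellow lid; x along the tin's length and its black handle bar, z up, front and back alike. The handle bar, 52 mm long (x), 16 mm wide (y), 18 mm tall, lies straight above: its middle 29.5 mm above this centre, its underside 14 mm clear of the lid. Lid top 6.5 mm above this centre.
- tin_green: the green-lidded tin, origin at the centre of its underside, axes as its centre. Foot plate 80 x 70 x 5 mm, above it a body 80 x 54 mm, lid top at 45 mm, handle top at 77 mm. With its contents it weighs 0.22 to 0.30 kg (packet) or 0.45 to 0.59 kg (stone); which tin is the heavy one changes every time and cannot be seen.
- tin_yellow: the yellow-lidded tin, origin at the centre of its underside, axes as its centre. Foot plate 80 x 70 x 5 mm, above it a body 80 x 54 mm, lid top at 45 mm, handle top at 77 mm. With its contents it weighs 0.22 to 0.30 kg (packet) or 0.45 to 0.59 kg (stone); which tin is the heavy one changes every time and cannot be seen.
- deck: the imaging carriage's fixed flat aluminium deck, 240 mm long (x), 100 mm wide, its top 10 mm above the bench; origin on the bench under its middle. A tin is slid in towards +x, handle and length along x. Bare (open end) from x = -120 to -27 mm, then the rails' mouth flares inward up to x = 4 mm, then the rails run to the stop.
- rails (a point): middle of the channel on the deck's top, 60 mm beyond the deck's middle; axes as the deck. Two black rails, inner faces 76 mm apart (3 mm to spare each side of the 70 mm foot), with lips 64 mm apart over them, underside 8 mm and top 12 mm above the deck, which cover the foot's edges: a tin cannot be put in from above.
- stop: the rigid red stop that closes the far end of the channel, 50 mm wide, 46 mm tall above the deck, its near face at x = 100 mm; it shares the deck's origin and axes
- entry (a point): where a tin's centre is when the tin stands on the open end of the deck, clear of the rails: 48.5 mm above the bench, 74 mm before the deck's middle, on the channel's midline; axes as the deck
- home (a point): where a tin's centre is when the tin stands on the deck fully home, its end face touching the red stop: 48.5 mm above the bench, 134 mm beyond the entry along the deck's +x; axes as the deck
- vial: small amber glass vial, bystander, 32 mm across, 62 mm tall; origin at the centre of its underside
- dish: closed round glass dish, bystander, 60 mm across, 16 mm tall; origin at the centre of its underside
- brush: brush lying on the bench, bystander; origin on its underside, lying along its x

How it is judged:
By the outcome, as a careful person would: the job done as asked, in the order asked, and still so for the second after the job is handed in, with the robot touching nothing.
It also fails if it takes over 72 s, if anything falls off the work surface, if the arm or the gripper's body presses on something with over 40 N, if the wrist force passes 120 N, or if a joint passes its speed limit or range.

### The arm

A 6-joint arm with a two-finger parallel gripper is mounted at the origin on the work surface. World frame = base frame: x ahead of the robot, y to its left, z up, the work surface at z = 0. Lengths are in m, angles in rad, forces in N, time in s.
With the tool pointing down it reaches from about 0.425 to 0.95 m from the base axis. Payload 3.5 kg.
Tool frame: the origin (TCP) lies on the centre line of the jaws, within the pads' length; the fingertips stand 8 mm ahead of it and the grasp point (between the pads) lies 11 mm behind it (r.finger_overhang is the distance from the TCP to the fingertips, in m); z points along the fingers, y is the line along which they close (so a half turn about z gives the same grasp; the last joint's range is limited). The gripper opens to 85 mm and grips with 20 to 120 N. Pads are 22 mm wide; open, the fingers measure 114 mm over their backs; the gripper's body (76 mm by 85 mm) begins 54 mm behind the grasp point. The pads swing forward as they close: fully open they stand 13 mm farther back than shut.
Start: joints at [-1.458, 0.286, 1.577, -0, 1.279, -0.15], TCP at [0.175, -0.652, 0.239] pointing down, gripper open.
Joint ranges: [-2.77, 2.77], [-0.9, 2.22], [0.21, 2.48], [-1.53, 4.67], [0.24, 2.81], [-2.84, 2.84]. Speed limits (rad/s): [2.79, 2.79, 3.14, 3.14, 3.14, 3.14].

### API

Orientations are given as a unit quaternion [x, y, z, w].
In Python, from workcell import r gives the robot as it stands.
- The arm moves only by the shell command python3 -m crank 'ROWS' [OPENING] [FORCE]. ROWS is JSON, a list of rows, each a list of 2 entries, a list of its own where there are three numbers: the shift along the tool's x, y, z scaled (see below), then the turn about the tool's z scaled (see below). In form: [[[x, y, z], yaw], ...]. A call has 1 to 8 rows; each row is the pose to reach, as a shift and turn from the pose commanded when the call began, along the tool's axes at that moment; what a row does not reach only later rows make up. The controller multiplies each number of a shift by 0.25 m and each number of a turn by pi/2 rad. A row lasts 1/12 s, in which the tool goes at most 41.7 mm and 7.16 degrees, less where a joint would pass 70% of its speed; a pose out of reach is approached as far as the arm can. A call with a number of a shift or a turn outside -1 to 1 is refused whole. A call with a gripper value outside its range is refused whole. OPENING is the gripper command: -1 is shut, 1 is fully open, values between are in proportion, set as the call begins (- or left out, the last holds). The fingers move at their own pace and stop on an object; FORCE is the grip in N (left out, the last holds). Time passes only in rows, so rows that repeat a pose let the fingers close. It gives the time, the measured TCP pose, the force, the opening and the grip force at its end, in the units of the state.
- r.get_state(): the state, without advancing time (a new reading comes with each control period).
- r.capture(name): name is "scene" or "side" or "wrist"; returns a dict with "color" (384x512x3 uint8, blue, green, red), "camera_matrix" (3x3 intrinsics, pixels), "k1" (the pictures are not rectified: a ray, as slopes to the right and down, at radius r is drawn at 1 + k1 r^2 times it, then the intrinsics apply), "pose" (4x4, takes a point from camera to world coordinates). Camera axes: x right, y down, z forward; pixel columns grow to the right and rows downward; lengths in m; the calibration is good to about 2 mm. A picture is of the moment at which its call begins. There is no depth.
- r.hand_in(): hands the job in; it is judged then, once.
The state is a dict: "time_s": time; "joint_positions": joint angles; "qd": joint speeds; "joint_torque": joint torques, N m; "eef_pos": TCP position; "orientation": TCP orientation; "ft_force": force on the tool from outside, world axes, zero at the start; "torque": the same for the moment, N m; "width": finger opening in m; "gripper_force": force on a finger pad.
Only numpy, scipy, OpenCV 4.12 (cv2) and the standard library are available. Lean on these libraries where they do the work, as an engineer would, in place of code of your own. Each camera call takes 0.05 s, during which the arm holds its last target. There are 200 camera calls.

## Working session

There is one attempt and no reset: what is moved stays moved. The work goes in short steps, Python scripts to look and compute and a shell command to move; the robot and the scene stay as the last step left them, time stands still between calls to the robot, and variables do not carry over. Pictures are saved under pics/ and viewed, at most 10 in all, crops included, and the job is handed in when it is done.

```bash
mkdir -p pics; ls; python3 - <<'E'
from workcell import r
import cv2
for n in("scene","side"):
    c=r.capture(n); cv2.imwrite(f"pics/{n}0.png",cv2.resize(c["color"],(800,600)))
    print(n,c["camera_matrix"],c["k1"],c["pose"])
print(r.get_state())
E
```

```text
pics
scene [[350.83251508   0.         251.7252409 ]
 [  0.         350.83251508 191.38543257]
 [  0.           0.           1.        ]] -0.03696032654318107 [[-0.86392793  0.37718524 -0.33370621  0.85229436]
 [ 0.50328907  0.62277118 -0.59904605  0.44962719]
 [-0.01812872 -0.6854833  -0.72786263  0.60363643]
 [ 0.          0.          0.          1.        ]]
side [[351.92897853   0.         258.94261212]
 [  0.         351.92897853 201.34247968]
 [  0.           0.           1.        ]] -0.03426075151365658 [[ 0.95091662 -0.13736552  0.27728739  0.4329472 ]
 [-0.30881449 -0.47852778  0.82197614 -0.59630494]
 [ 0.01977854 -0.86726114 -0.49746048  0.45777965]
 [ 0.          0.          0.          1.        ]]
{'time_s': 0.1, 'joint_positions': array([-1.45798507e+00,  2.87111914e-01,  1.57802060e+00,  3.64338181e-05,
        1.27859867e+00, -1.50010200e-01]), 'qd': array([-0.00104088, -0.00116616, -0.00485658, -0.00124426, -0.00070576,
       -0.00053505]), 'joint_torque': array([ 1.64702335e-03, -4.07293904e+01, -2.93697739e+01, -5.17254148e-05,
        3.43678003e-03,  4.82065332e-06]), 'eef_pos': array([ 0.17533434, -0.65123953,  0.23806766]), 'orientation': array([ 9.91378152e-01,  1.31027542e-01,  3.73228018e-05, -1.06875948e-03]), 'ft_force': array([-0.99846445, -0.20139975,  0.39755137]), 'torque': array([ 0.02070934,  0.01512796, -0.01293676]), 'gripper_force': 0.0, 'width': 0.08531279877924937}
```

View pics/scene0.png

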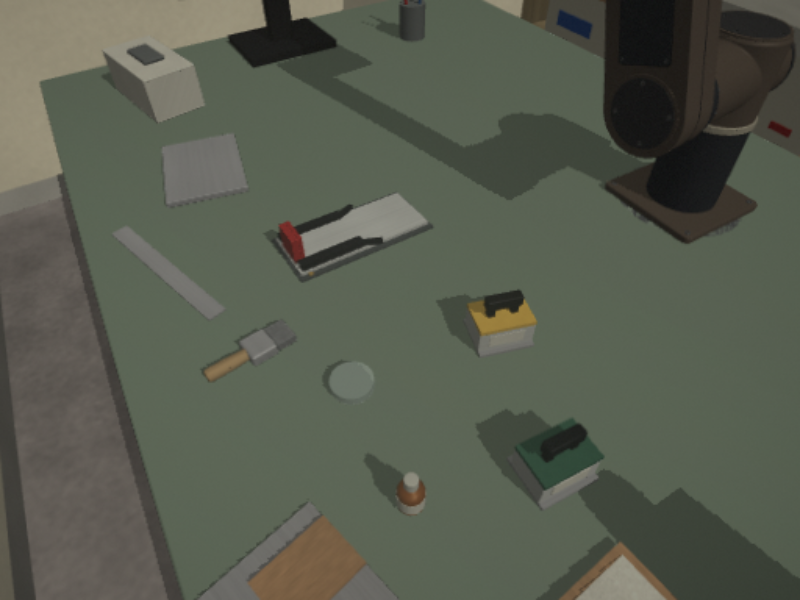

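View pics/side0.png

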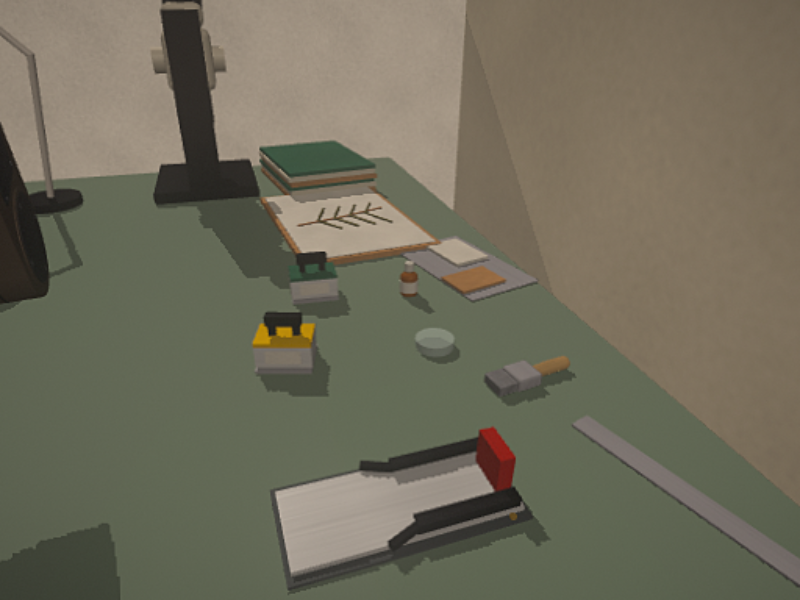

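The pictures (800x600 scale) show:
- **Scene view:** green tin's handle near (563,443), yellow handle near (505,303), deck around (352,235) with the red stop at (291,241).
- **Side view:** green handle (311,262), yellow handle (283,323), deck (400,510), stop (496,460).

I'll enlarge these areas next.

```bash
cat > h.py <<'E'
import numpy as np, cv2
from scipy.spatial.transform import Rotation as R
from scipy.optimize import least_squares
def proj(c,P):
    P=np.atleast_2d(P); T=np.linalg.inv(c["pose"]); q=P@T[:3,:3].T+T[:3,3]
    return cv2.projectPoints(q,np.zeros(3),np.zeros(3),c["camera_matrix"],np.array([c["k1"],0,0,0.]))[0][:,0]
def ray(c,uv):
    n=cv2.undistortPoints(np.array([[uv]],float),c["camera_matrix"],np.array([c["k1"],0,0,0.]))[0,0]
    d=c["pose"][:3,:3]@np.r_[n,1]; return c["pose"][:3,3],d/np.linalg.norm(d)
def tri(obs):  # [(cap,uv)...]
    A=0;b=0
    for c,uv in obs:
        o,d=ray(c,uv); M=np.eye(3)-np.outer(d,d); A=A+M; b=b+M@o
    return np.linalg.solve(A,b)
def crop(img,x,y,w,h,s):
    t=cv2.resize(img[y:y+h,x:x+w],None,fx=s,fy=s,interpolation=cv2.INTER_CUBIC)
    for i in range(0,w,10): cv2.line(t,(i*s,0),(i*s,6 if i%50 else 14),(255,255,255),1); 
    for i in range(0,h,10): cv2.line(t,(0,i*s),(6 if i%50 else 14,i*s),(255,255,255),1)
    cv2.putText(t,f"{x},{y}",(12,24),0,.5,(255,255,255),1); return t
E
python3 - <<'E'
from h import *; from workcell import r; import pickle
s=r.capture("scene");d=r.capture("side"); pickle.dump((s,d),open("c0.pkl","wb"))
a=[crop(s["color"],290,180,60,50,6),crop(s["color"],320,260,70,65,6)[:,:]]
a=np.hstack([crop(s["color"],290,180,66,50,6),crop(s["color"],322,265,66,50,6)])
b=np.hstack([crop(d["color"],155,193,66,50,6),crop(d["color"],170,153,66,50,6)])
cv2.imwrite("pics/tins.png",np.vstack([a,b]))
a=crop(s["color"],170,115,115,65,5);b=crop(d["color"],168,268,180,110,4)
b=cv2.resize(b,(575,351)); cv2.imwrite("pics/deck_s.png",a); 
cv2.imwrite("pics/deck_d.png",crop(d["color"],168,268,180,110,4))
E
```

```text
(no output)
```

View pics/tins.png

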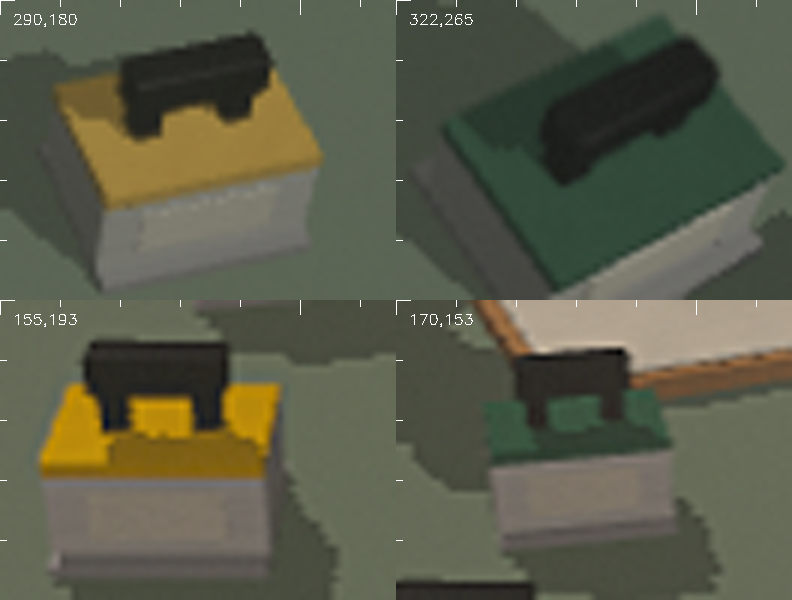

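View pics/deck_s.png

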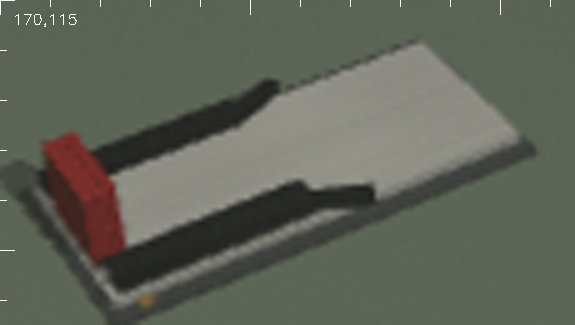

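View pics/deck_d.png

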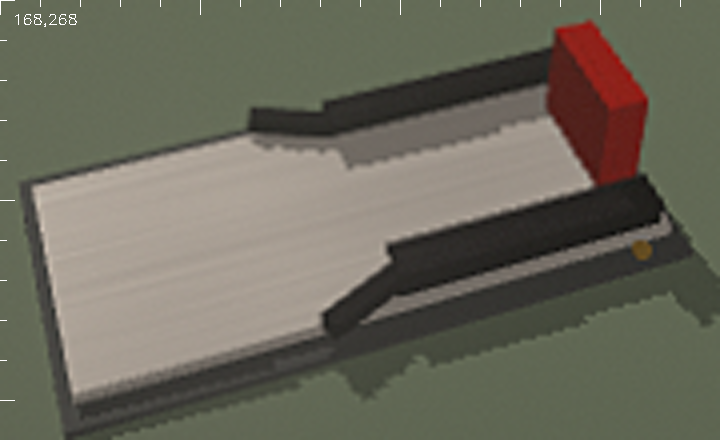

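```bash
cat >> h.py <<'E'
def to(x,y,z,yaw,p=None,psi=None):
    from workcell import r
    st=r.get_state()
    if p is None:
        p=st["eef_pos"]; X=R.from_quat(st["orientation"]).as_matrix()[:,0]; psi=np.degrees(np.arctan2(X[1],X[0]))
    d=np.array([x,y,z])-p; c,s=np.cos(np.radians(psi)),np.sin(np.radians(psi))
    print("t",round(st["time_s"],2),"sh",np.round([(c*d[0]+s*d[1])/.25,(s*d[0]-c*d[1])/.25,-d[2]/.25],3).tolist(),"turn",round((psi-yaw)/90,3),
     "yaw",round(psi,2),"pos",np.round(p,4),"ft",st["ft_force"].round(2),"w",round(st["width"],4))
E
python3 -c "
from h import *
to(.42,-.45,.22,10); to(.5556,.2846,.2,-3.8)"
```

```text
t 0.2 sh [1.154, -0.524, 0.074] turn 0.056 yaw 15.05 pos [ 0.1753 -0.6514  0.2385] ft [-0.43 -0.08 -0.21] w 0.0855
t 0.2 sh [2.441, -3.221, 0.154] turn 0.209 yaw 15.05 pos [ 0.1753 -0.6514  0.2385] ft [-0.43 -0.08 -0.21] w 0.0855
```

```bash
python3 -m crank '[[[1,-0.5,0.07],0.21],[[1,-0.5,0.07],0.21],[[1,-0.5,0.07],0.21],[[1,-0.5,0.07],0.21],[[1,-0.5,0.07],0.21],[[1,-0.5,0.07],0.21],[[1,-0.5,0.07],0.21],[[1,-0.5,0.07],0.21]]' 1; python3 -c "
from h import *
to(.5556,.2846,.19,-3.8)"
```

```text
time_s: 0.87
eef_pos: [0.3878, -0.4618, 0.221]
orientation: [1.0, -0.031, 0.0, -0.001]
ft_force: [-1.0, -0.2, -0.3]
width: 0.0855
gripper_force: 0.0
t 0.87 sh [0.487, -3.021, 0.124] turn 0.003 yaw -3.51 pos [ 0.3878 -0.4618  0.221 ] ft [-0.98 -0.21 -0.34] w 0.0855
```

```bash
python3 -m crank '[[[0.16,-1,0.04],0],[[0.16,-1,0.04],0],[[0.16,-1,0.04],0],[[0.16,-1,0.04],0],[[0.16,-1,0.04],0],[[0.16,-1,0.04],0],[[0.16,-1,0.04],0]]' >/dev/null; python3 -m crank '[[[0.16,-1,0.04],0],[[0.16,-1,0.04],0],[[0.16,-1,0.04],0],[[0.16,-1,0.04],0],[[0.16,-1,0.04],0],[[0.16,-1,0.04],0],[[0.16,-1,0.04],0]]'; python3 -c "
from h import *
to(.5556,.2846,.19,-3.8)"
```

```text
time_s: 2.03
eef_pos: [0.4981, 0.0321, 0.2017]
orientation: [1.0, -0.031, 0.0, -0.001]
ft_force: [-0.0, 0.3, 0.6]
width: 0.0855
gripper_force: 0.0
t 2.03 sh [0.168, -1.022, 0.047] turn 0.003 yaw -3.53 pos [0.4981 0.0321 0.2017] ft [-0.04  0.29  0.63] w 0.0855
```

```bash
python3 -m crank '[[[0.17,-1,0.04],0],[[0.17,-1,0.04],0],[[0.17,-1,0.04],0],[[0.17,-1,0.04],0],[[0.17,-1,0.04],0],[[0.17,-1,0.04],0],[[0.17,-1,0.04],0],[[0.17,-1,0.04],0]]'; python3 - <<'E'
from h import *; from workcell import r; import pickle
c=r.capture("wrist"); pickle.dump(c,open("w1.pkl","wb"))
to(.5556,.2846,.19,-3.8)
L=lambda z,a,b:np.array([(x*a,y*b,z) for x,y in((1,1),(1,-1),(-1,-1),(-1,1))])
M=R.from_euler("z",-3.8,degrees=True).as_matrix()
im=cv2.resize(c["color"],(800,600),interpolation=cv2.INTER_CUBIC); 
for P in(L(.045,.04,.027),L(.077,.026,.008)):
    q=proj(c,P@M.T+[.5556,.2846,0]); print(q.round(1).tolist())
    cv2.polylines(im,[np.int32((q+.5)*800/512*16)],True,(0,0,255),1,cv2.LINE_AA,4)
cv2.imwrite("pics/w1.png",im)
E
```

```text
time_s: 2.7
eef_pos: [0.5573, 0.2749, 0.1912]
orientation: [0.999, -0.032, -0.0, 0.0]
ft_force: [-0.5, -0.1, 0.9]
width: 0.0856
gripper_force: 0.0
t 2.75 sh [-0.009, -0.044, 0.005] turn 0.0 yaw -3.78 pos [0.5571 0.2735 0.1912] ft [-0.44 -0.12  0.03] w 0.085
[[219.3, 136.0], [278.2, 136.0], [276.6, 217.3], [222.2, 217.2]]
[[238.0, 157.5], [257.3, 157.5], [257.3, 216.1], [239.0, 216.0]]
```

View pics/w1.png

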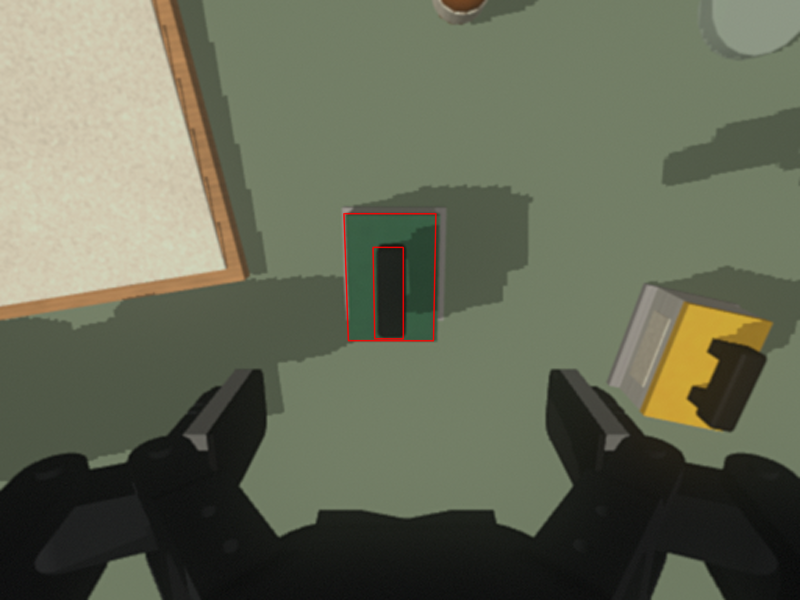

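The wrist view shows the green handle at about (391,291), within about 1 mm of the projected model at (389,293). I'm descending onto it.

```bash
python3 -m crank '[[[0,-0.04,0.1],0],[[0,-0.04,0.2],0],[[0,-0.04,0.3],0],[[0,-0.04,0.4],0],[[0,-0.04,0.48],0],[[0,-0.04,0.52],0],[[0,-0.04,0.52],0],[[0,-0.04,0.52],0]]'; python3 -c "
from h import *
to(.5566,.2838,.06,-3.8)"
```

```text
time_s: 3.42
eef_pos: [0.5579, 0.2826, 0.0622]
orientation: [0.999, -0.034, -0.0, 0.0]
ft_force: [0.1, 0.2, -0.1]
width: 0.085
gripper_force: 0.0
t 3.42 sh [-0.005, -0.004, 0.009] turn -0.001 yaw -3.93 pos [0.5579 0.2826 0.0622] ft [ 0.14  0.15 -0.12] w 0.085
```

```bash
python3 -m crank '[[[0,0,0.008],0],[[0,0,0.008],0],[[0,0,0.008],0],[[0,0,0.008],0],[[0,0,0.008],0],[[0,0,0.008],0],[[0,0,0.008],0],[[0,0,0.008],0]]' -1 50; python3 -m crank '[[[0,0,0],0],[[0,0,0],0],[[0,0,0],0],[[0,0,0],0],[[0,0,0],0]]'
```

```text
time_s: 4.08
eef_pos: [0.5577, 0.284, 0.0603]
orientation: [0.999, -0.033, 0.0, -0.0]
ft_force: [-1.0, -1.4, 2.4]
width: 0.015
gripper_force: 51.4
time_s: 4.5
eef_pos: [0.5577, 0.284, 0.0603]
orientation: [0.999, -0.034, 0.0, -0.0]
ft_force: [-1.4, -1.4, 4.3]
width: 0.0148
gripper_force: 51.8
```

Gripped. Lifting 40 mm and feeling the weight.

```bash
python3 -m crank '[[[0,0,-0.02],0],[[0,0,-0.06],0],[[0,0,-0.1],0],[[0,0,-0.14],0],[[0,0,-0.16],0],[[0,0,-0.16],0],[[0,0,-0.16],0],[[0,0,-0.16],0]]'; for i in 1 2; do python3 -m crank '[[[0,0,0],0],[[0,0,0],0],[[0,0,0],0],[[0,0,0],0]]'; done
```

```text
time_s: 5.17
eef_pos: [0.5571, 0.2838, 0.0995]
orientation: [0.999, -0.034, -0.0, 0.0]
ft_force: [0.6, 0.6, -3.2]
width: 0.0154
gripper_force: 50.8
time_s: 5.5
eef_pos: [0.5573, 0.2839, 0.0994]
orientation: [0.999, -0.034, -0.0, 0.0]
ft_force: [0.9, -0.6, -1.8]
width: 0.0152
gripper_force: 50.8
time_s: 5.83
eef_pos: [0.5575, 0.2839, 0.0998]
orientation: [0.999, -0.034, 0.0, -0.0]
ft_force: [-0.7, -0.0, -2.1]
width: 0.0152
gripper_force: 50.8
```

About 2.2 N (roughly 0.22 kg), so this looks like the light tin. Setting it back.

```bash
python3 -m crank '[[[0,0,0.03],0],[[0,0,0.07],0],[[0,0,0.11],0],[[0,0,0.14],0],[[0,0,0.15],0],[[0,0,0.156],0],[[0,0,0.158],0],[[0,0,0.158],0]]';  python3 -m crank '[[[0,0,0],0],[[0,0,0],0],[[0,0,0],0]]'
```

```text
time_s: 6.5
eef_pos: [0.5576, 0.2839, 0.0604]
orientation: [0.999, -0.034, 0.0, -0.0]
ft_force: [-1.0, -0.8, 0.2]
width: 0.015
gripper_force: 51.1
time_s: 6.75
eef_pos: [0.5576, 0.284, 0.0604]
orientation: [0.999, -0.033, 0.0, -0.0]
ft_force: [-1.0, -0.9, 0.2]
width: 0.0152
gripper_force: 51.0
```

```bash
python3 -m crank '[[[0,0,0],0],[[0,0,0],0],[[0,0,0],0],[[0,0,0],0],[[0,0,0],0],[[0,0,0],0]]' 0.3;  python3 -m crank '[[[0,0,-0.1],0],[[0,0,-0.2],0],[[0,0,-0.3],0],[[0,0,-0.4],0],[[0,0,-0.5],0],[[0,0,-0.54],0],[[0,0,-0.54],0]]' 1;  python3 -c "
from h import *
to(.4828,.0868,.19,-15.7)"
```

```text
time_s: 7.25
eef_pos: [0.5576, 0.284, 0.0604]
orientation: [0.999, -0.034, 0.0, -0.0]
ft_force: [0.0, 0.9, 0.8]
width: 0.0558
gripper_force: 0.0
time_s: 7.83
eef_pos: [0.5593, 0.2846, 0.1991]
orientation: [0.999, -0.034, 0.003, -0.001]
ft_force: [1.3, 0.2, 1.1]
width: 0.0853
gripper_force: 0.0
t 7.83 sh [-0.252, 0.81, 0.037] turn 0.132 yaw -3.84 pos [0.5593 0.2846 0.1991] ft [1.33 0.22 1.1 ] w 0.0853
```

```bash
python3 -m crank '[[[-0.25,0.81,0.03],0.132],[[-0.25,0.81,0.03],0.132],[[-0.25,0.81,0.03],0.132],[[-0.25,0.81,0.03],0.132],[[-0.25,0.81,0.03],0.132],[[-0.25,0.81,0.03],0.132],[[-0.25,0.81,0.03],0.132],[[-0.25,0.81,0.03],0.132]]'; python3 - <<'E'
from h import *; from workcell import r; import pickle
c=r.capture("wrist"); pickle.dump(c,open("w2.pkl","wb"))
to(.4828,.0868,.06,-15.7)
L=lambda z,a,b:np.array([(x*a,y*b,z) for x,y in((1,1),(1,-1),(-1,-1),(-1,1))])
M=R.from_euler("z",-15.73,degrees=True).as_matrix()
im=cv2.resize(c["color"],None,fx=3,fy=3,interpolation=cv2.INTER_CUBIC); 
for P in(L(.045,.04,.027),L(.077,.026,.008)):
    q=proj(c,P@M.T+[.4828,.0868,0])
    cv2.polylines(im,[np.int32(((q+.5)*3-.5)*16)],True,(0,0,255),1,cv2.LINE_AA,4)
q=proj(c,[.4828,.0868,.06])[0]*3; y,x=int(q[1]),int(q[0]); print(x,y)
S=r.capture("side");s=crop(S["color"],150,150,80,80,5)
t=im[max(0,y-200):y+200,x-200:x+200]; print(max(0,y-200),x-200)
cv2.imwrite("pics/w2.png",np.hstack([t,s[:t.shape[0]]]))
E
```

```text
time_s: 8.5
eef_pos: [0.4811, 0.0861, 0.1867]
orientation: [0.991, -0.137, -0.001, -0.0]
ft_force: [-0.2, 0.7, 0.1]
width: 0.0854
gripper_force: 0.0
t 8.55 sh [0.005, -0.002, 0.508] turn -0.0 yaw -15.71 pos [0.4815 0.0866 0.187 ] ft [0.1  0.7  0.14] w 0.0853
773 538
338 573
```

View pics/w2.png

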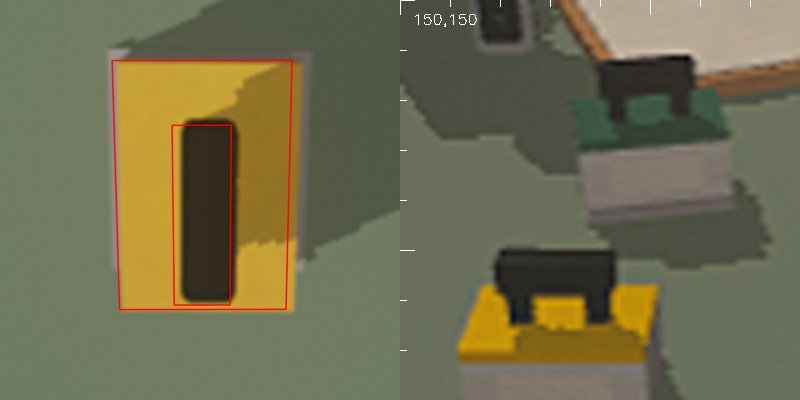

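The wrist crop shows the yellow handle about 6 px (roughly 1.8 mm) right of the model and 4 px (1 mm) up. The side crop shows the green tin standing upright. I'm correcting for the offset and descending.

```bash
python3 -m crank '[[[0.008,0.006,0.1],0],[[0.008,0.006,0.2],0],[[0.008,0.006,0.3],0],[[0.008,0.006,0.4],0],[[0.008,0.006,0.47],0],[[0.008,0.006,0.51],0],[[0.008,0.006,0.51],0],[[0.008,0.006,0.51],0]]'; python3 -m crank '[[[0,0,0],0],[[0,0,0],0],[[0,0,0],0],[[0,0,0],0],[[0,0,0],0],[[0,0,0],0],[[0,0,0],0],[[0,0,0],0]]' -1 50;  python3 -m crank '[[[0,0,0],0],[[0,0,0],0],[[0,0,0],0]]'
```

```text
time_s: 9.27
eef_pos: [0.4833, 0.0848, 0.0603]
orientation: [0.991, -0.136, -0.0, -0.0]
ft_force: [0.8, -0.2, 0.6]
width: 0.0854
gripper_force: 0.0
time_s: 9.93
eef_pos: [0.4834, 0.0842, 0.0608]
orientation: [0.991, -0.137, 0.0, -0.0]
ft_force: [-0.6, 2.5, 4.1]
width: 0.015
gripper_force: 50.9
time_s: 10.18
eef_pos: [0.4834, 0.0843, 0.0608]
orientation: [0.991, -0.137, 0.0, -0.0]
ft_force: [-1.0, 3.0, 5.5]
width: 0.0151
gripper_force: 51.2
```

```bash
python3 -m crank '[[[0,0,-0.02],0],[[0,0,-0.06],0],[[0,0,-0.1],0],[[0,0,-0.14],0],[[0,0,-0.16],0],[[0,0,-0.16],0],[[0,0,-0.16],0],[[0,0,-0.16],0]]'; for i in 1 2; do python3 -m crank '[[[0,0,0],0],[[0,0,0],0],[[0,0,0],0],[[0,0,0],0]]'; done; python3 -c "
from h import *
to(.4839,-.2194,.115,1.1)"
```

```text
time_s: 10.85
eef_pos: [0.4827, 0.0841, 0.1]
orientation: [0.991, -0.137, -0.0, 0.0]
ft_force: [0.0, 0.2, -5.9]
width: 0.0152
gripper_force: 49.9
time_s: 11.18
eef_pos: [0.4829, 0.0841, 0.1]
orientation: [0.991, -0.137, -0.0, 0.0]
ft_force: [1.0, 1.0, -5.2]
width: 0.0147
gripper_force: 49.9
time_s: 11.52
eef_pos: [0.4831, 0.0841, 0.1003]
orientation: [0.991, -0.137, -0.0, 0.0]
ft_force: [0.5, 0.0, -5.6]
width: 0.0152
gripper_force: 49.9
t 11.52 sh [0.332, 1.168, -0.059] turn -0.187 yaw -15.72 pos [0.4831 0.0841 0.1003] ft [ 0.52  0.   -5.58] w 0.0152
```

The yellow tin weighs about 5.6 N (roughly 0.56 kg), so it is the heavy one. Carrying it over the entry.

```bash
python3 -m crank '[[[0.16,0.55,-0.04],-0.09],[[0.16,0.55,-0.04],-0.09],[[0.16,0.55,-0.04],-0.09],[[0.16,0.55,-0.04],-0.09],[[0.2,0.7,-0.04],-0.12],[[0.28,0.9,-0.04],-0.18],[[0.3,0.98,-0.04],-0.18],[[0.3,1,-0.04],-0.18]]'; python3 -c "
from h import *
to(.4839,-.2194,.1,1.1)"
```

```text
time_s: 12.18
eef_pos: [0.4887, -0.1826, 0.1116]
orientation: [1.0, 0.002, 0.002, 0.002]
ft_force: [1.1, 0.5, -3.9]
width: 0.0149
gripper_force: 50.8
t 12.18 sh [-0.02, 0.147, 0.046] turn -0.009 yaw 0.25 pos [ 0.4887 -0.1826  0.1116] ft [ 1.07  0.53 -3.89] w 0.0149
```

```bash
python3 -m crank '[[[-0.02,0.1,0.02],-0.009],[[-0.02,0.15,0.04],-0.009],[[-0.02,0.15,0.04],-0.009],[[-0.02,0.15,0.04],-0.009],[[-0.02,0.15,0.04],-0.009],[[-0.02,0.15,0.04],-0.009]]'; python3 - <<'E'
from h import *; from workcell import r; import pickle
c=r.capture("wrist"); s=r.capture("side");pickle.dump((c,s),open("w3.pkl","wb"))
to(.4839,-.2194,.0705,1.1)
M=R.from_euler("z",1.1,degrees=True).as_matrix(); O=np.array([.5579,-.218,0])
rc=lambda x0,x1,y,z:np.array([(x0,-y,z),(x1,-y,z),(x1,y,z),(x0,y,z)])
def ov(c,k,ox,oy,w,h):
    im=cv2.resize(c["color"][oy:oy+h,ox:ox+w],None,fx=k,fy=k,interpolation=cv2.INTER_CUBIC)
    for P in(rc(-.12,.12,.05,.01),rc(.1,.1001,.025,.056),rc(.004,.1,.032,.022)):
        q=proj(c,P@M.T+O); cv2.polylines(im,[np.int32(((q-[ox,oy]+.5)*k-.5)*16)],True,(0,0,255),1,cv2.LINE_AA,4)
    return im
cv2.imwrite("pics/w3.png",np.hstack([ov(c,3,150,0,133,190)[:, :400],ov(s,2.,150,180,200,190)[:,:400].repeat(1,0) if 0 else cv2.resize(ov(s,2,150,190,200,190),(400,380))[:380].copy() if 0 else np.vstack([ov(s,2,150,190,200,190),np.zeros((190,400,3),np.uint8)])[:570]]))
E
```

```text
time_s: 12.68
eef_pos: [0.483, -0.2133, 0.1003]
orientation: [1.0, 0.012, -0.0, -0.0]
ft_force: [-0.7, -0.5, -4.4]
width: 0.0149
gripper_force: 51.0
t 12.78 sh [0.003, 0.024, 0.12] turn 0.003 yaw 1.36 pos [ 0.4831 -0.2135  0.1005] ft [ 0.46  0.32 -3.77] w 0.0155
```

View pics/w3.png

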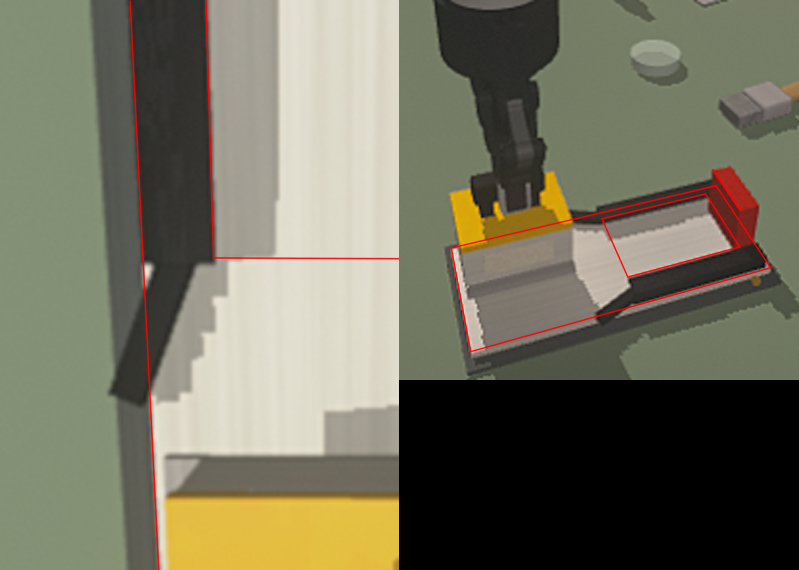

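The wrist crop shows the +y rail's lip edge from (207,0) to (214,262), on top of the projected model, so the deck pose is good. The tin hovers squarely over the open end. Lowering it.

```bash
python3 -m crank '[[[0.001,0.02,0.01],0.003],[[0.001,0.023,0.03],0.003],[[0.001,0.023,0.06],0.003],[[0.001,0.023,0.09],0.003],[[0.001,0.023,0.105],0.003],[[0.001,0.023,0.11],0.003],[[0.001,0.023,0.114],0.003],[[0.001,0.023,0.116],0.003]]';python3 -m crank '[[[0,0,0],0],[[0,0,0],0],[[0,0,0],0]]'; python3 -c "
from h import *
to(.4839,-.2194,.0705,1.1)
to(.6179,-.2168,.0705,1.1)"
```

```text
time_s: 13.45
eef_pos: [0.4833, -0.2202, 0.0711]
orientation: [1.0, 0.009, 0.0, 0.0]
ft_force: [0.2, 0.9, -5.4]
width: 0.0151
gripper_force: 51.0
time_s: 13.7
eef_pos: [0.4834, -0.2203, 0.0716]
orientation: [1.0, 0.009, 0.0, 0.0]
ft_force: [-0.1, -0.3, -5.0]
width: 0.0149
gripper_force: 51.0
t 13.7 sh [0.002, -0.004, 0.005] turn -0.001 yaw 1.02 pos [ 0.4834 -0.2203  0.0716] ft [-0.11 -0.29 -4.97] w 0.0149
t 13.7 sh [0.538, -0.004, 0.005] turn -0.001 yaw 1.02 pos [ 0.4834 -0.2203  0.0716] ft [-0.11 -0.29 -4.97] w 0.0149
```

Still hanging at about -5 N. Easing down in 0.5 mm steps until the deck carries it.

```bash
python3 -m crank '[[[0,-0.004,0.002],0],[[0,-0.004,0.004],0],[[0,-0.004,0.004],0],[[0,-0.004,0.004],0]]';python3 -m crank '[[[0,0,0.002],0],[[0,0,0.002],0],[[0,0,0.002],0]]'
```

```text
time_s: 14.03
eef_pos: [0.4834, -0.2192, 0.0709]
orientation: [1.0, 0.009, 0.0, 0.0]
ft_force: [-0.9, 1.5, -2.0]
width: 0.0148
gripper_force: 51.5
time_s: 14.28
eef_pos: [0.4834, -0.2191, 0.0709]
orientation: [1.0, 0.009, 0.0, -0.0]
ft_force: [-3.1, 3.0, 5.1]
width: 0.015
gripper_force: 52.4
```

Tin on the deck with slight preload. I'm relieving 0.25 mm and sliding partway in.

```bash
python3 -m crank '[[[0,0,-0.001],0],[[0.02,0,-0.001],0],[[0.05,0,-0.001],0],[[0.08,0,-0.001],0],[[0.11,0,-0.001],0],[[0.14,0,-0.001],0],[[0.17,0,-0.001],0],[[0.2,0,-0.001],0]]'; python3 -c "
from h import *
to(.6179,-.2168,.0705,1.1)"
```

```text
time_s: 14.95
eef_pos: [0.532, -0.2194, 0.0716]
orientation: [1.0, 0.01, -0.003, 0.001]
ft_force: [-6.5, -0.6, 0.2]
width: 0.0147
gripper_force: 51.3
t 14.95 sh [0.344, -0.004, 0.004] turn 0.0 yaw 1.11 pos [ 0.532  -0.2194  0.0716] ft [-6.45 -0.61  0.16] w 0.0147
```

```bash
python3 -m crank '[[[0,-0.004,0],0],[[0,-0.004,0],0]]'; python3 -m crank '[[[0.03,-0.002,0],0],[[0.06,-0.002,0],0],[[0.09,-0.002,0],0],[[0.12,-0.002,0],0],[[0.15,-0.002,0],0],[[0.18,-0.002,0],0],[[0.21,-0.002,0],0],[[0.21,-0.002,0],0]]'; python3 -c "
from h import *
to(.6179,-.2168,.0705,1.1)"
```

```text
time_s: 15.12
eef_pos: [0.5345, -0.2187, 0.0709]
orientation: [1.0, 0.009, 0.002, 0.002]
ft_force: [0.5, -2.3, 1.1]
width: 0.0151
gripper_force: 52.2
time_s: 15.78
eef_pos: [0.5863, -0.2163, 0.0709]
orientation: [1.0, 0.009, 0.0, 0.0]
ft_force: [-2.7, -0.2, 6.0]
width: 0.0153
gripper_force: 52.7
t 15.78 sh [0.126, 0.004, 0.002] turn -0.001 yaw 1.03 pos [ 0.5863 -0.2163  0.0709] ft [-2.75 -0.18  6.02] w 0.0153
```

```bash
python3 -m crank '[[[0.01,0.004,-0.001],0],[[0.03,0.004,-0.001],0],[[0.05,0.004,-0.001],0],[[0.07,0.004,-0.001],0],[[0.09,0.004,-0.001],0],[[0.1,0.004,-0.001],0],[[0.1,0.004,-0.001],0],[[0.1,0.004,-0.001],0]]'; python3 -c "
from h import *
to(.6179,-.2168,.0705,1.1)"
```

```text
time_s: 16.45
eef_pos: [0.61, -0.2166, 0.0711]
orientation: [1.0, 0.009, -0.001, 0.0]
ft_force: [-6.4, 0.6, 7.4]
width: 0.0149
gripper_force: 53.0
t 16.45 sh [0.032, 0.001, 0.002] turn -0.001 yaw 1.04 pos [ 0.61   -0.2166  0.0711] ft [-6.37  0.57  7.36] w 0.0149
```

```bash
python3 -m crank '[[[0,0,-0.002],0],[[0,0,-0.002],0],[[0,0,-0.002],0]]'; python3 -m crank '[[[0.002,0,0],0],[[0.004,0,0],0],[[0.006,0,0],0],[[0.008,0,0],0]]'
```

```text
time_s: 16.7
eef_pos: [0.61, -0.2166, 0.0711]
orientation: [1.0, 0.009, -0.001, 0.0]
ft_force: [-5.4, 0.0, 5.4]
width: 0.015
gripper_force: 52.7
time_s: 17.03
eef_pos: [0.6107, -0.2166, 0.0714]
orientation: [1.0, 0.009, -0.003, -0.0]
ft_force: [-10.6, 0.0, 10.8]
width: 0.0152
gripper_force: 53.5
```

```bash
python3 -m crank '[[[-0.004,0,-0.001],0],[[-0.006,0,-0.001],0],[[-0.006,0,-0.001],0]]'; python3 - <<'E'
from h import *; from workcell import r
c=r.capture("wrist"); s=r.capture("side"); e=r.capture("scene")
to(.6179,-.2168,.0705,1.1)
M=R.from_euler("z",1.1,degrees=True).as_matrix(); O=np.array([.5579,-.218,0]); print(proj(c,np.array([(.1,0,.056),(.1,0,.02)])@M.T+O).round(),proj(s,O+[.1,0,.02]),proj(e,O+[.1,0,.02]))
a=crop(s["color"],238,240,100,75,4)
b=crop(e["color"],160,105,100,75,4)
q=proj(c,np.array([(.1,0,.03)])@M.T+O)[0]; x=int(q[0])-100;y=max(0,int(q[1])-60); w=cv2.resize(c["color"][y:y+150,max(x,0):max(x,0)+200],(400,300),interpolation=cv2.INTER_CUBIC); print(x,y)
cv2.imwrite("pics/w4.png",np.vstack([np.hstack([a,b]),np.hstack([w,cv2.resize(c["color"],(400,300))])]))
E
```

```text
time_s: 17.28
eef_pos: [0.6108, -0.2166, 0.0711]
orientation: [1.0, 0.009, -0.0, 0.0]
ft_force: [-4.1, -1.5, 4.5]
width: 0.0146
gripper_force: 52.6
t 17.43 sh [0.028, 0.001, 0.003] turn -0.001 yaw 1.02 pos [ 0.6109 -0.2166  0.0711] ft [-5.49 -1.    5.86] w 0.015
[[260. 148.]
 [260. 139.]] [[311.40336154 300.85678462]] [[189.71337548 156.32945527]]
159 80
```

View pics/w4.png

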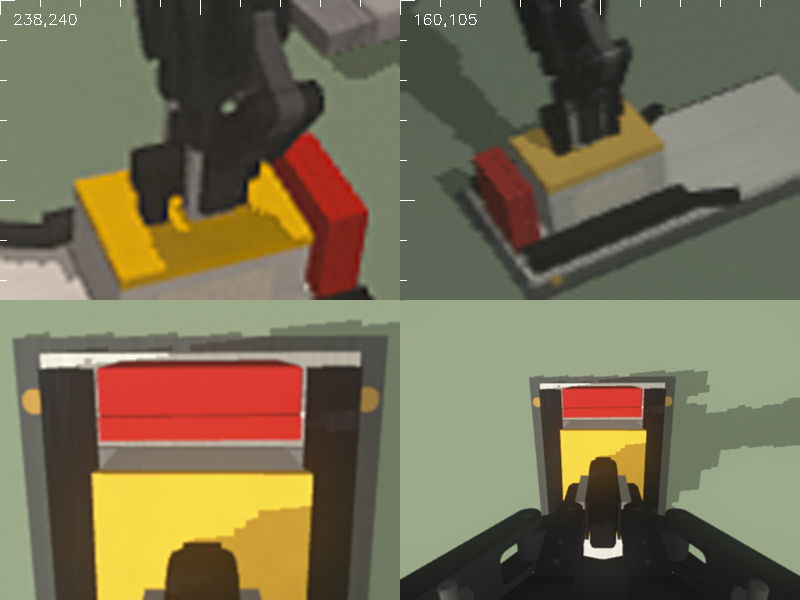

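The tin's lid edge (crop row 472) still stands about 7 mm short of the stop's near edge (row 440). The x resistance is friction from downward preload (fz +6 N), so I'm unloading in z first.

```bash
python3 -m crank '[[[-0.002,0,-0.001],0],[[-0.002,0,-0.002],0],[[-0.002,0,-0.002],0],[[-0.002,0,-0.002],0]]'; python3 -m crank '[[[0,0,-0.001],0],[[0,0,-0.002],0],[[0,0,-0.002],0],[[0,0,-0.002],0]]'
```

```text
time_s: 17.77
eef_pos: [0.6107, -0.2165, 0.0711]
orientation: [1.0, 0.009, 0.0, 0.0]
ft_force: [-2.8, -1.8, -0.0]
width: 0.0149
gripper_force: 52.0
time_s: 18.1
eef_pos: [0.6106, -0.2157, 0.0711]
orientation: [1.0, 0.009, -0.0, -0.001]
ft_force: [0.7, -0.3, -4.6]
width: 0.0149
gripper_force: 51.4
```

```bash
python3 -m crank '[[[0.004,0.002,0],0],[[0.008,0.002,0],0],[[0.012,0.002,0],0],[[0.016,0.002,0],0],[[0.016,0.002,0],0],[[0.016,0.002,0],0]]'
```

```text
time_s: 18.6
eef_pos: [0.6147, -0.2167, 0.0719]
orientation: [1.0, 0.009, -0.0, -0.0]
ft_force: [-1.3, 0.5, -5.2]
width: 0.0147
gripper_force: 51.3
```

```bash
python3 -m crank '[[[0.002,0,0.001],0],[[0.004,0,0.001],0],[[0.006,0,0.001],0],[[0.006,0,0.001],0],[[0.006,0,0.001],0]]'; python3 -m crank '[[[0.001,0,0],0],[[0.002,0,0],0],[[0.003,0,0],0],[[0.004,0,0],0],[[0.004,0,0],0]]'
```

```text
time_s: 19.02
eef_pos: [0.6162, -0.2168, 0.0719]
orientation: [1.0, 0.009, 0.0, 0.0]
ft_force: [0.6, 0.3, -5.2]
width: 0.0152
gripper_force: 51.3
time_s: 19.43
eef_pos: [0.6172, -0.2168, 0.0719]
orientation: [1.0, 0.009, 0.0, 0.0]
ft_force: [0.2, 0.3, -5.0]
width: 0.0149
gripper_force: 51.3
```

```bash
python3 -m crank '[[[0,0,0.001],0],[[0,0,0.002],0],[[0,0,0.002],0],[[0,0,0.002],0]]'; python3 -m crank '[[[0.001,0,0],0],[[0.002,0,0],0],[[0.003,0,0],0],[[0.004,0,0],0],[[0.004,0,0],0]]'
```

```text
time_s: 19.77
eef_pos: [0.6171, -0.2167, 0.0713]
orientation: [1.0, 0.009, -0.0, -0.0]
ft_force: [0.1, 0.4, -5.1]
width: 0.0151
gripper_force: 51.3
time_s: 20.18
eef_pos: [0.6182, -0.2168, 0.0714]
orientation: [1.0, 0.009, 0.0, 0.0]
ft_force: [-1.2, 0.4, -5.7]
width: 0.0145
gripper_force: 51.3
```

```bash
python3 -m crank '[[[0,0,0.001],0],[[0.001,0,0.001],0],[[0.002,0,0.001],0],[[0.002,0,0.001],0]]'; python3 -m crank '[[[0.001,0,0],0],[[0.002,0,0],0],[[0.002,0,0],0]]';  python3 -m crank '[[[0.001,0,0],0],[[0.002,0,0],0],[[0.002,0,0],0]]'
```

```text
time_s: 20.52
eef_pos: [0.6187, -0.2168, 0.0712]
orientation: [1.0, 0.009, 0.0, 0.0]
ft_force: [-0.6, -0.6, -4.2]
width: 0.0153
gripper_force: 51.3
time_s: 20.77
eef_pos: [0.6192, -0.2168, 0.0712]
orientation: [1.0, 0.009, 0.0, 0.0]
ft_force: [-0.9, -0.0, -3.7]
width: 0.0153
gripper_force: 51.4
time_s: 21.02
eef_pos: [0.6194, -0.2168, 0.0712]
orientation: [1.0, 0.009, -0.0, -0.0]
ft_force: [-1.4, -0.5, -2.5]
width: 0.015
gripper_force: 51.5
```

```bash
for i in 1 2 3; do python3 -m crank '[[[0.001,0,0],0],[[0.001,0,0],0],[[0.001,0,0],0]]' | sed -n '2p;4p'; done
```

```text
eef_pos: [0.6195, -0.2168, 0.0712]
ft_force: [-4.2, -0.5, -0.5]
eef_pos: [0.6195, -0.2168, 0.0712]
ft_force: [-5.2, -0.2, -0.5]
eef_pos: [0.6195, -0.2168, 0.0712]
ft_force: [-5.8, 0.1, -0.2]
```

```bash
for i in 1 2 3; do python3 -m crank '[[[0.001,0,-0.0005],0],[[0.001,0,-0.0005],0],[[0.001,0,-0.0005],0]]' | sed -n '2p;4p'; done
```

```text
eef_pos: [0.6196, -0.2168, 0.0712]
ft_force: [-5.9, -1.0, -0.2]
eef_pos: [0.6196, -0.2169, 0.0713]
ft_force: [-7.5, -0.2, 0.4]
eef_pos: [0.6196, -0.2169, 0.0713]
ft_force: [-7.0, -0.4, -0.0]
```

```bash
for i in 1 2; do python3 -m crank '[[[0.001,0,-0.0005],0],[[0.001,0,-0.0005],0],[[0.001,0,-0.0005],0]]' | sed -n '2p;4p'; done; for i in 1 2; do python3 -m crank '[[[0,0,0],0],[[0,0,0],0],[[0,0,0],0]]' | sed -n '2p;4p'; done; python3 - <<'E'
from h import *; from workcell import r
c=r.capture("wrist"); s=r.capture("side"); e=r.capture("scene")
a=crop(s["color"],258,245,80,60,5); b=crop(e["color"],165,115,80,60,5)
w=cv2.resize(c["color"][100:200,190:323],(400,300),interpolation=cv2.INTER_CUBIC)
M=R.from_euler("z",1.1,degrees=True).as_matrix(); O=np.array([.5579,-.218,0])
print(((proj(c,np.array([(.1,0,.056),(.1,0,.055),(.092,0,.055)])@M.T+O)-[190,100])*3).round())
cv2.imwrite("pics/w5.png",np.vstack([np.hstack([a,b]),np.hstack([w,w])]))
print(r.get_state()["ft_force"])
E
```

```text
eef_pos: [0.6196, -0.2169, 0.0713]
ft_force: [-8.6, -1.2, -1.0]
eef_pos: [0.6196, -0.2169, 0.0713]
ft_force: [-8.4, -1.1, 0.1]
eef_pos: [0.6197, -0.2169, 0.0713]
ft_force: [-8.8, 0.0, -0.2]
eef_pos: [0.6197, -0.2169, 0.0713]
ft_force: [-7.2, -1.0, -0.8]
[[207. 196.]
 [207. 194.]
 [207. 240.]]
[-8.21255073 -0.261666   -0.17008902]
```

View pics/w5.png

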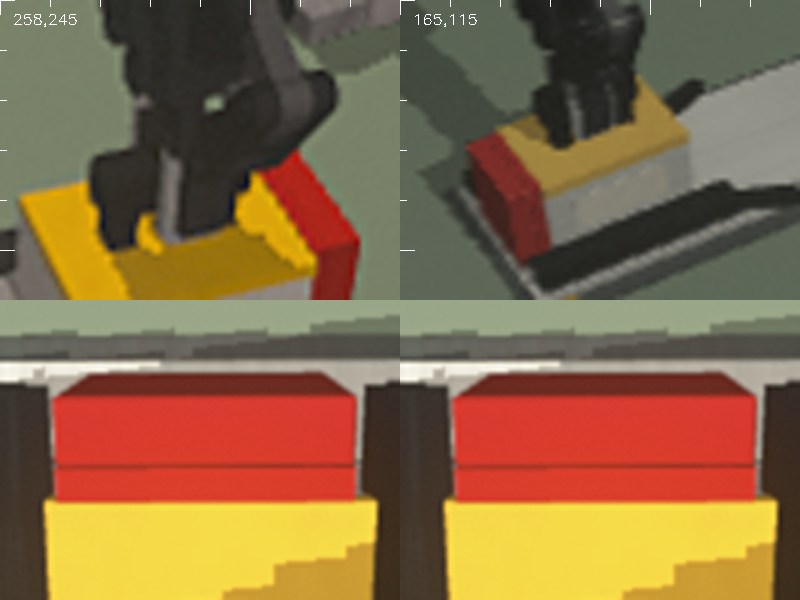

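Crops show the yellow lid flush against the red stop, with no gap at row 500 of the wrist crop. I'm adding about 1.5 N so the stop itself clearly takes over 6 N after friction, holding, then backing the command off and releasing.

```bash
for i in 1 2; do python3 -m crank '[[[0.001,0,-0.0005],0],[[0.001,0,-0.0005],0],[[0.001,0,-0.0005],0],[[0.001,0,-0.0005],0]]' | sed -n '2p;4p'; done; python3 -m crank '[[[0,0,0],0],[[0,0,0],0],[[0,0,0],0]]' | sed -n '2p;4p'
```

```text
eef_pos: [0.6197, -0.2169, 0.0714]
ft_force: [-9.7, -1.3, 0.4]
eef_pos: [0.6197, -0.2169, 0.0713]
ft_force: [-8.5, 0.1, 0.8]
eef_pos: [0.6197, -0.2169, 0.0713]
ft_force: [-9.4, -1.1, 1.1]
```

```bash
python3 -m crank '[[[-0.002,0,0],0],[[-0.004,0,0],0],[[-0.005,0,0],0],[[-0.005,0,0],0]]' | sed -n '2p;4p'; python3 -m crank '[[[0,0,0],0],[[0,0,0],0],[[0,0,0],0],[[0,0,0],0],[[0,0,0],0],[[0,0,0],0]]' 0.2; python3 -m crank '[[[0,0,-0.05],0],[[0,0,-0.12],0],[[0,0,-0.2],0],[[0,0,-0.3],0],[[0,0,-0.4],0],[[0,0,-0.5],0],[[0,0,-0.5],0],[[0,0,-0.5],0]]'
python3 - <<'E'
from h import *; from workcell import r
c=r.capture("wrist"); s=r.capture("side")
M=R.from_euler("z",1.1,degrees=True).as_matrix(); O=np.array([.5579,-.218,0])
# rows along midline offset: find red->yellow transition in wrist image
hsv=cv2.cvtColor(c["color"],cv2.COLOR_BGR2HSV)
y=(hsv[...,0]>18)&(hsv[...,0]<35)&(hsv[...,1]>120)
rd=((hsv[...,0]<8)|(hsv[...,0]>172))&(hsv[...,1]>120)
for off in(-.018,.018):
    p=proj(c,np.array([(.1,off,.056),(.1,off,.055),(.09,off,.055)])@M.T+O); col=int(round(p[0,0]))
    print(off,p.round(1).tolist(),"red rows",np.where(rd[:,col])[0][[0,-1]],"yellow",np.where(y[:,col])[0][[0,-1]])
to(.5,-.2,.2,1)
E
```

```text
eef_pos: [0.6196, -0.2169, 0.0713]
ft_force: [-5.4, -0.5, -2.2]
time_s: 25.42
eef_pos: [0.6214, -0.2168, 0.0724]
orientation: [1.0, 0.009, 0.001, 0.0]
ft_force: [0.6, 0.2, -0.2]
width: 0.0513
gripper_force: 0.0
time_s: 26.08
eef_pos: [0.6223, -0.2173, 0.2006]
orientation: [1.0, 0.009, 0.003, 0.001]
ft_force: [-0.8, 0.8, -0.1]
width: 0.051
gripper_force: 0.0
-0.018 [[277.7, 139.3], [277.6, 139.1], [277.5, 149.9]] red rows [119 140] yellow [141 221]
0.018 [[238.4, 139.3], [238.5, 139.2], [238.7, 150.0]] red rows [120 140] yellow [142 221]
t 26.18 sh [-0.481, -0.074, -0.014] turn 0.0 yaw 1.01 pos [ 0.6205 -0.2165  0.1964] ft [0.33 0.24 0.34] w 0.0512
```

The lid is still flush with the stop after release (red ends at row 140, yellow begins at 141 to 142), and the arm is clear. Handing in.

```bash
python3 -m crank '[[[0,0,0],0],[[0,0,0],0],[[0,0,0],0]]' >/dev/null; python3 -c "
from workcell import r; print(r.hand_in())"
```

```text
the job is handed in; nothing more can be done
None
```

Handed in (no verdict was returned): the yellow tin is the heavier (about 0.56 kg against about 0.22 kg for the green) and sits on the carriage flush with the red stop, pushed at about 9 N at the wrist, an estimated 7–9 N on the stop, then released; the green tin stands upright back on the bench.

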